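Fit the shaker's platform, bolt it, and load the sample jars

TASK

Get the bench shaker ready to run: draw its bolt fully back, slide the loose platform plate into the track on the shaker from the open end until it is fully home against the back stop, and shoot the bolt fully through the keeper on the plate. Then stand every sample jar upright on a pad of its own, centred so that no part of the jar overhangs the pad's edge. Leave the beaker and the white dish where they are.

Things in the scene. Friction and masses are not known exactly. Their poses are not given: they have to be found in the camera images.
- shaker: The bench shaker, fixed: a white box, deck 50 mm above the bench. Origin on the bench under the plate's home place; deck x = -140 to +100, y = -120 to +120 mm, a ledge for the bolt to y = 193. Guard bars along x at y = +-106 (5 thick; the +y one has a gap 36 mm either side of the bolt) and the back stop, x = 86 to 96, stand 27 mm above the deck. Its -x side (robot side) is the track's open end.
- track_mouth (a point): Middle of the track's open end, on the deck, axes as the shaker's. Two steel rails run from here 115 mm along +x, inner faces 93 mm either side, with lips reaching 8.5 mm inwards, 9.5 to 13.5 mm above the deck. The plate (180 wide, 6 thick) runs under the lips, 3 mm play each side, and cannot go in from above. Flared guides lead in over the 28 mm before the mouth.
- home (a point): Point on the deck (50 mm above the bench) where the plate's origin lies when home against the back stop; axes as the shaker's. The track's mouth is 25 mm, and the front edge of the deck 140 mm, to -x of it. To enter, bring the plate's origin about 148 mm to -x of it, low over the deck, axes in line with the shaker's, then slide to +x.
- keeper_place (a point): Point on the bolt's axis, fixed to the shaker (0, 56, 71.5 mm in its frame), where the middle of the plate's keeper lies when the plate is home.
- bolt (a joint): Barrel bolt at the shaker's +y side, in m: 0 = fully drawn back (tip 8 mm clear of the keeper), 0.040 = fully shot through the keeper. It slides along the shaker's y, towards -y (over the deck) as it is shot, and stays where left (friction 1.5 N). 10 mm in diameter, axis 71.5 mm above the bench; while shot it blocks the keeper from coming home.
- bolt_knob (a point): Top of the bolt's upright knob, a round steel post 12 mm in diameter, standing 42 mm above the bolt's axis (top 113.5 mm above the bench); it moves with the bolt, from y = 160 mm (drawn) to 120 mm (shot) in the shaker's frame, at x = 0. Dark brackets 26 mm wide in x hold the bolt at y = 103 and 182 mm, tops 80 mm above the bench.
- plate: The loose aluminium platform plate, 178 (x) x 180 (y) x 6 mm, 0.5 kg, with four black pads, a grey handle, a keeper near its +y edge, and an upright rim along its -x edge (top 27 mm above the underside). Origin on the underside below the handle, 86 mm from the +x edge; z up. It starts flat on a mat, turned up to 0.75 rad from the shaker; it goes in +x edge first, keeper on the bolt's side.
- handle_top (a point): Middle of the top of the plate's handle: an upright bar 40 mm long (plate x), 14 mm thick (plate y), its top 48 mm above the plate's underside, 42 mm above the plate's top face.
- keeper (a point): Middle of the opening of the keeper on the plate, (0, 56, 21.5 mm) in its frame: a steel arch 28 mm long in x, 12 mm wide in y, its top 35 mm above the plate's underside; opening 18 mm wide in x, through which the bolt passes along y.
- pad0 (a point): Centre of the top of pad 0 on the plate: round, 66 mm in diameter, 6 mm high, its top 12 mm above the plate's underside; at (-51, -45) mm in the plate's frame.
- pad1 (a point): Centre of the top of pad 1 on the plate: round, 66 mm in diameter, 6 mm high, its top 12 mm above the plate's underside; at (-51, 45) mm in the plate's frame.
- pad2 (a point): Centre of the top of pad 2 on the plate: round, 66 mm in diameter, 6 mm high, its top 12 mm above the plate's underside; at (51, -45) mm in the plate's frame.
- pad3 (a point): Centre of the top of pad 3 on the plate: round, 66 mm in diameter, 6 mm high, its top 12 mm above the plate's underside; at (51, 45) mm in the plate's frame.
- jar0: A low lidded sample jar of amber glass with a white cap, 54 mm in diameter, 32 mm high, about 0.1 kg; origin at the centre of its underside, z up. All jars are alike; any jar may go on any pad. Three or four jars are present, standing on the other rubber mat.
- jar1: A low lidded sample jar of amber glass with a white cap, 54 mm in diameter, 32 mm high, about 0.1 kg; origin at the centre of its underside, z up. All jars are alike; any jar may go on any pad. Three or four jars are present, standing on the other rubber mat.
- jar2: A low lidded sample jar of amber glass with a white cap, 54 mm in diameter, 32 mm high, about 0.1 kg; origin at the centre of its underside, z up. All jars are alike; any jar may go on any pad. Three or four jars are present, standing on the other rubber mat.
- jar3: A low lidded sample jar of amber glass with a white cap, 54 mm in diameter, 32 mm high, about 0.1 kg; origin at the centre of its underside, z up. All jars are alike; any jar may go on any pad. Three or four jars are present, standing on the other rubber mat.
- mat_a: A rubber mat 220 x 200 x 2 mm, fixed, on the left or right of the shaker; the plate starts on it (2 mm above the bench). Origin at the centre of its underside.
- mat_b: The other rubber mat, same size, fixed; the jars start on it (2 mm above the bench). Origin at the centre of its underside.
- beaker: Bystander: empty glass beaker, 60 mm in diameter, 75 mm high, beyond the left mat. Origin at the centre of its underside.
- dish: Bystander: shallow white dish, 90 mm in diameter, 22 mm high, beyond the right mat. Origin at the centre of its underside.

How it is judged:
By the outcome, as a careful person would: the job done as asked, in the order asked, and still so for the second after the job is handed in, with the robot touching nothing.
Of jar0, jar1, jar2, jar3 only 3 to 4 are there at a start; the rules pass over those that are not, and their reading is None.
At some moment in a run one of jar0, jar1, jar2, jar3 may be knocked a few centimetres aside while the robot is not near it.
It also fails if it takes over 200 s, if anything falls off the work surface, if the arm or the gripper's body presses on something with over 40 N, if the wrist force passes 120 N, or if a joint passes its speed limit or range.

ROBOT

A 6-joint arm with a two-finger parallel gripper is mounted at the origin on the work surface. World frame = base frame: x ahead of the robot, y to its left, z up, the work surface at z = 0. Lengths are in m, angles in degrees, forces in N, time in s.
With the tool pointing down it reaches from about 0.25 to 0.725 m from the base axis. Payload 9.7 kg.
Tool frame: the origin (TCP) lies at the very end of the fingers, on their centre line; the grasp point (between the pads) lies tcp_to_grasp behind it (tcp_to_grasp is the distance from the TCP to the grasp point, in m); z points along the fingers, y is the direction in which the jaws open and shut (so a half turn about z gives the same grasp; the last joint's range is limited). The gripper opens to 85 mm and grips with 20 to 120 N. Pads are 22 mm wide; open, the fingers measure 114 mm over their backs; the gripper's body (76 mm by 85 mm) begins 54 mm behind the grasp point. The pads swing forward as they close: fully open they stand 13 mm farther back than shut.
Start: joints at [-65.145, 4.979, 10.078, 95.1, 0, 90], TCP at [0.231, -0.499, 0.231] pointing down, gripper open.
Joint ranges: [-179.16, 179.16], [-48.56, 103.87], [-65.8, 70.77], [-126.05, 130.52], [-82.76, 87.17], [-180, 180]. Speed limits (degrees/s): [127.2, 127.2, 147.25, 180, 180, 180].

INTERFACE

Orientations are given as [roll, pitch, yaw] about the fixed x, y, z axes, in that order (R = Rz(yaw) Ry(pitch) Rx(roll)).
In Python, from workcell import * gives the robot as it stands. The module is installed in compiled form; this text tells all that it offers.
- The arm moves only by the shell command python3 -m pendant 'ROWS' [FORCE]. ROWS is JSON, a list of rows, each a list of 3 entries, a list of its own where there are three numbers: the opening in per cent of the stroke, from 0 (shut) to 100 (fully open), then the shift along the world's x, y, z in mm, then the turn, a rotation vector about the world's x, y, z in degrees. A call has 1 to 20 rows; each row is the pose to reach, as a shift and turn from the pose measured when the call began; what a row does not reach only later rows make up. A row lasts 1/8 s, in which the tool goes at most 62.5 mm and 10.7 degrees, less where a joint would pass 70% of its speed; a pose out of reach is approached as far as the arm can. A call with a gripper value outside its range is refused whole. The fingers move at their own pace and stop on an object; FORCE is the grip in N (left out, the last holds). Time passes only in rows, so rows that repeat a pose let the fingers close. It gives the time, the measured TCP pose, the force and the opening at its end, in the units of the state.
- get_obs(): the state, without advancing time (a new reading comes with each control period).
- camera(name): name is "scene" or "top" or "wrist"; returns a dict with "img" (420x560x3 uint8, red, green, blue), "fx", "fy", "cx", "cy" (pixels), "k1" (the pictures are not rectified: a ray, as slopes to the right and down, at radius r is drawn at 1 + k1 r^2 times it, then the intrinsics apply), "cam_to_world" (4x4, takes a point from camera to world coordinates); the wrist camera has in their place "T_tool_cam" (4x4, takes a point from camera to tool coordinates, whose origin is the TCP and whose axes are the flange's). Camera axes: x right, y down, z forward; pixel columns grow to the right and rows downward; lengths in m; the calibration is good to about 2 mm. A picture is of the moment at which its call begins: read the wrist's pose just before it. There is no depth.
- job_done(): hands the job in, once; it reports no verdict.
Trained networks look in a picture, given as the dict that the camera call returned (one of the last four; its "shot" number tells which), for a name from the list of things; names that differ only in an ending like _2 or _b are one class to them, and where a whole thing is asked for, a point or a joint stands for the part that bears it (a point fixed in the world has none). Each returns a list of dicts, best first, with "confidence" (0 to 1); they miss things now and then, are a little off and sometimes report something else, mostly with a low value. They report only what shows in the picture. A call takes as long as a camera call.
- regions_of(picture, label): "region" (420x560 bool, what is visible of it).
- pinpoint(picture, label): "position" ([x, y, z] in m, in world coordinates, good to about 4 mm: a listed point, or the origin of a listed thing).
The state is a dict: "time": time; "q": joint angles; "qd": joint speeds; "joint_efforts": joint torques, N m; "ee_pos": TCP position; "tcp_rot": TCP orientation; "wrist_force": force on the tool from outside, world axes, zero at the start; "torque": the same for the moment, N m; "opening": finger opening in m.
Only numpy, scipy, OpenCV 4.12 (cv2) and the standard library are available. Lean on these libraries where they do the work, as an engineer would, in place of code of your own. Each camera call takes 0.05 s, during which the arm holds its last target. There are 200 camera calls.

## Working session

There is one attempt and no reset: what is moved stays moved. The work goes in short steps, Python scripts to look and compute and a shell command to move; the robot and the scene stay as the last step left them, time stands still between calls to the robot, and variables do not carry over. Pictures are saved under pics/ and viewed, about 12 in all and at most 16, crops included, and the job is handed in when it is done.

```bash
mkdir -p pics; cat > h.py <<'E'
from workcell import *
import numpy as np, cv2
def save(p,n): cv2.imwrite('pics/'+n+'.png',p['img'][:,:,::-1])
def T(p):
    if 'cam_to_world' in p: return np.array(p['cam_to_world'])
def st():
    o=get_obs(); print('t',o['time'],'pos',np.round(o['ee_pos'],4),'rot',np.round(o['tcp_rot'],1),'F',np.round(o['wrist_force'],1),'op',round(o['opening'],4),'q',np.round(o['q'],1)); return o
def pp(p,l,n=1):
    for d in pinpoint(p,l)[:n]: print(l,np.round(d['position'],4),round(d['confidence'],2))
E
python3 - <<'E'
from h import *
o=st()
print({k:np.shape(v) for k,v in o.items()})
for c in ['top','scene']:
    p=camera(c); save(p,c+'0')
    print(c,np.round(T(p),3).tolist(),p['fx'],p['k1'])
    for l in ['shaker','track_mouth','home','keeper_place','bolt_knob','plate','handle_top','keeper','pad0','pad1','pad2','pad3','mat_a','mat_b','beaker','dish']: pp(p,l)
    pp(p,'jar0',5)
E
```

```text
t 0.0 pos [ 0.2311 -0.4989  0.2306] rot [-179.9   -0.    24.9] F [0.3 1.  0.1] op 0.0852 q [-65.1   5.   10.   95.1   0.   90. ]
{'time': (), 'q': (6,), 'qd': (6,), 'joint_efforts': (6,), 'ee_pos': (3,), 'tcp_rot': (3,), 'wrist_force': (3,), 'torque': (3,), 'opening': ()}
top [[-0.027, -0.982, 0.189, 0.353], [-0.999, 0.033, 0.029, -0.01], [-0.035, -0.188, -0.982, 1.268], [0.0, 0.0, 0.0, 1.0]] 501.35710874286355 -0.1774349489030968
shaker [ 0.604  -0.0034  0.0025] 0.85
track_mouth [0.5873 0.004  0.0499] 0.66
home [ 0.6087 -0.0026  0.0496] 0.81
keeper_place [0.6127 0.0532 0.0741] 0.75
bolt_knob [0.6195 0.1308 0.1144] 0.56
plate [0.4762 0.3464 0.0048] 0.88
handle_top [0.4715 0.343  0.0534] 0.97
keeper [0.4824 0.3961 0.0186] 0.68
pad0 [0.4114 0.3068 0.0142] 0.92
pad1 [0.4114 0.3068 0.0142] 0.92
pad2 [0.4114 0.3068 0.0142] 0.92
pad3 [0.4114 0.3068 0.0142] 0.92
mat_a [ 0.5179 -0.3384 -0.0023] 0.89
mat_b [ 0.5179 -0.3384 -0.0023] 0.89
beaker [7.260e-01 2.496e-01 6.000e-04] 0.77
dish [ 0.7018 -0.2813  0.001 ] 0.74
jar0 [ 0.562  -0.296   0.0044] 0.88
jar0 [ 4.624e-01 -3.834e-01  3.000e-04] 0.
[... 261 characters left out ...]
8 -0.0014] 0.68
track_mouth [0.5837 0.0029 0.0517] 0.84
home [ 0.61   -0.0024  0.0527] 0.96
keeper_place [0.6156 0.0527 0.0745] 0.65
bolt_knob [0.6228 0.1286 0.1147] 0.47
plate [0.4725 0.3386 0.0025] 0.83
handle_top [0.469  0.342  0.0462] 0.57
keeper [ 0.5614 -0.294  -0.0011] 0.67
pad0 [0.5191 0.286  0.0164] 0.6
pad1 [0.5191 0.286  0.0164] 0.6
pad2 [0.5191 0.286  0.0164] 0.6
pad3 [0.5191 0.286  0.0164] 0.6
mat_a [ 0.5166 -0.3369  0.0017] 0.64
mat_b [ 0.5166 -0.3369  0.0017] 0.64
beaker [ 0.7284  0.254  -0.0022] 0.61
dish [ 0.699  -0.2791  0.0011] 0.8
jar0 [ 0.4769 -0.2903  0.0044] 0.83
jar0 [ 0.5684 -0.3861  0.0029] 0.79
jar0 [ 0.5651 -0.2959 -0.0014] 0.76
jar0 [ 0.4669 -0.3805  0.0014] 0.62
```

View pics/top0.png

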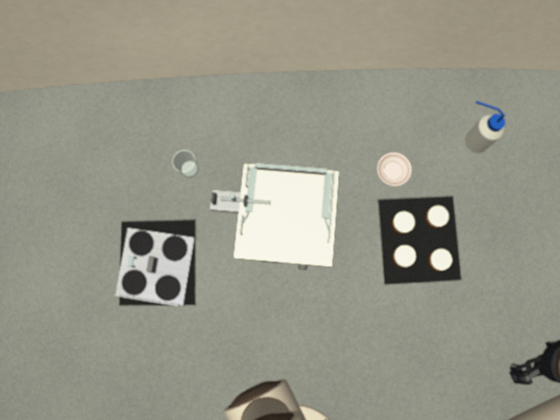

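View pics/scene0.png

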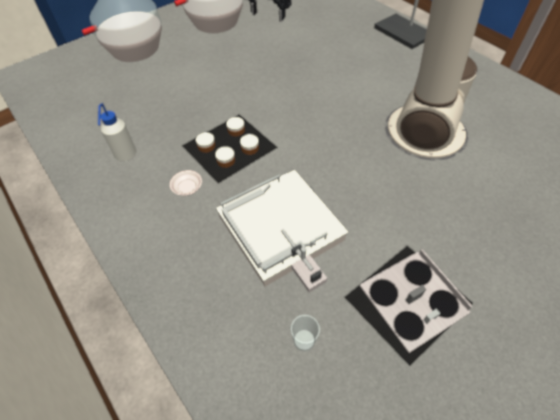

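The bolt is partly or fully shot, with the knob near world (0.62, 0.13). The plate is on the left mat at about (0.475, 0.343), with its keeper towards +y. The four jars are on the right mat. Next I move over the shaker for a close look.

```bash
python3 -m pendant '[[100,[320,600,90],[0,0,-28]],[100,[320,600,90],[0,0,-28]],[100,[320,600,90],[0,0,-28]],[100,[320,600,90],[0,0,-28]],[100,[320,600,90],[0,0,-28]],[100,[320,600,90],[0,0,-28]],[100,[320,600,90],[0,0,-28]],[100,[320,600,90],[0,0,-28]],[100,[320,600,90],[0,0,-28]],[100,[320,600,90],[0,0,-28]],[100,[320,600,90],[0,0,-28]],[100,[320,600,90],[0,0,-28]],[100,[320,600,90],[0,0,-28]],[100,[320,600,90],[0,0,-28]],[100,[320,600,90],[0,0,-28]],[100,[320,600,90],[0,0,-28]]]' 60
python3 - <<'E'
from h import *
st(); p=camera('wrist'); save(p,'w1'); print(np.round(p['T_tool_cam'],3).tolist(),p['fx'],p['k1'])
for l in ['shaker','track_mouth','home','keeper_place','bolt_knob']: pp(p,l)
E
```

```text
time: 3.8
ee_pos: [0.5535, 0.0356, 0.3215]
tcp_rot: [-177.3, 0.1, 2.4]
wrist_force: [-0.3, -0.1, 0.3]
opening: 0.0855
t 3.8 pos [0.5535 0.0356 0.3215] rot [-1.773e+02  1.000e-01  2.400e+00] F [-0.3 -0.1  0.3] op 0.0855 q [  2.3   9.   24.8 105.9   2.7 179.9]
[[0.001, -0.946, -0.323, 0.082], [1.0, 0.001, -0.001, 0.0], [0.001, -0.323, 0.946, -0.143], [0.0, 0.0, 0.0, 1.0]] 363.7999516504805 -0.08955874433048266
shaker [ 0.6107 -0.0023 -0.003 ] 0.69
track_mouth [ 0.5848 -0.0018  0.0474] 0.83
home [ 0.6093 -0.0029  0.0508] 0.7
bolt_knob [0.6246 0.1274 0.117 ] 0.61
```

View pics/w1.png

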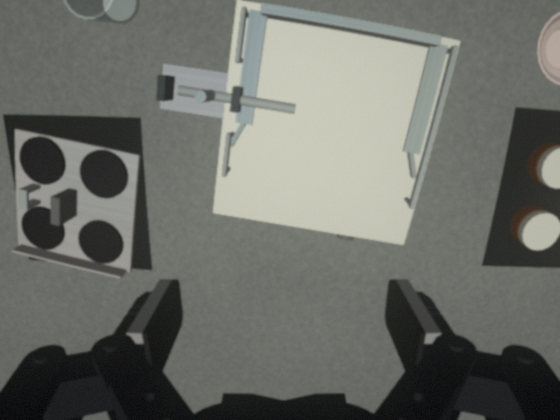

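The picture shows the shaker deck corners at about (214,213), (404,244), (460,40) and (237,0). The knob top is at (203,96), with the bolt shot. The plate's pads are at (42,160), (103,173), (43,227) and (101,241). I'll fit the shaker and plate poses from these pixels.

```bash
cat >> h.py <<'E'
from scipy.spatial.transform import Rotation as Ro
def camT(p,o):
    if 'cam_to_world' in p: return np.array(p['cam_to_world'])
    W=np.eye(4); W[:3,:3]=Ro.from_euler('xyz',o['tcp_rot'],degrees=True).as_matrix(); W[:3,3]=o['ee_pos']
    return W@np.array(p['T_tool_cam'])
def onz(p,M,px,z):
    K=np.array([[p['fx'],0,p['cx']],[0,p['fy'],p['cy']],[0,0,1.]])
    px=np.array(px,float).reshape(-1,1,2)
    u=cv2.undistortPointsIter(px,K,np.array([p['k1'],0,0,0.]),None,None,(3,50,1e-9)).reshape(-1,2)
    d=np.c_[u,np.ones(len(u))]@M[:3,:3].T; c=M[:3,3]
    return c+d*((z-c[2])/d[:,2:])
def fit2d(A,B):  # body A (m) -> world B
    A=np.array(A,float);B=np.array(B)[:,:2];a=A-A.mean(0);b=B-B.mean(0)
    th=np.arctan2((a[:,0]*b[:,1]-a[:,1]*b[:,0]).sum(),(a*b).sum())
    c,s=np.cos(th),np.sin(th);R=np.array([[c,-s],[s,c]]);t=B.mean(0)-R@A.mean(0)
    return t,np.degrees(th),np.linalg.norm(A@R.T+t-B,axis=1).max()
E
python3 - <<'E'
from h import *
o=get_obs(); p=camera('wrist'); M=camT(p,o)
C=onz(p,M,[(214,213),(404,244),(460,40),(237,0)],.05)
print(fit2d([(-.14,.12),(-.14,-.12),(.1,-.12),(.1,.12)],C))
print(onz(p,M,[(203,96)],.1135), onz(p,M,[(295,107)],.0715))
P=onz(p,M,[(42,160),(103,173),(43,227),(101,241)],.014)
print(fit2d([(.051,.045),(.051,-.045),(-.051,.045),(-.051,-.045)],P))
q=camera('top'); M=camT(q,o)
C=onz(q,M,[(235,262),(332,266),(339,171),(243,164)],.05)
print(fit2d([(-.14,.12),(-.14,-.12),(.1,-.12),(.1,.12)],C))
P=onz(q,M,[(141,243),(175,248),(134,283),(168,288)],.014)
print(fit2d([(.051,.045),(.051,-.045),(-.051,.045),(-.051,-.045)],P))
E
```

```text
(array([ 0.6071389 , -0.00350333]), np.float64(-6.546395730503955), np.float64(0.0012812231931374517))
[[0.62262023 0.12409092 0.1135    ]] [[0.6135041  0.03751691 0.0715    ]]
(array([0.47397187, 0.34067228]), np.float64(-9.388219203628005), np.float64(0.0011591328297406377))
(array([ 0.60388875, -0.00383971]), np.float64(-5.726376784276821), np.float64(0.005443850692399501))
(array([0.47103163, 0.34075947]), np.float64(-9.520489352716188), np.float64(0.0012355737701350803))
```

```bash
python3 -m pendant '[[100,[0,0,0],[0,0,11]],[100,[0,0,0],[0,0,22]],[100,[0,0,0],[0,0,32]],[100,[10,20,0],[0,0,43]],[100,[20,30,0],[0,0,54]],[100,[30,40,0],[0,0,64]],[100,[40,50,0],[0,0,75]],[100,[50,60,0],[0,0,86]],[100,[60,70,0],[0,0,96]],[100,[69,92,0],[0,0,107]],[100,[69,92,-40],[0,0,118]],[100,[69,92,-80],[0,0,128]],[100,[69,92,-100],[0,0,139]],[100,[69,92,-120],[0,0,150]],[100,[69,92,-120],[0,0,160]],[100,[69,92,-120],[0,0,171]],[100,[69,92,-120],[0,0,171]],[100,[69,92,-120],[0,0,171]]]'
python3 - <<'E'
from h import *
import workcell; print(getattr(workcell,'tcp_to_grasp',None))
o=st(); p=camera('wrist'); save(p,'w2'); pp(p,'bolt_knob',2)
E
```

```text
time: 6.45
ee_pos: [0.6228, 0.1277, 0.2013]
tcp_rot: [-177.3, 0.1, 173.1]
wrist_force: [0.3, -1.3, 0.0]
opening: 0.0854
0.0187
t 6.45 pos [0.6228 0.1277 0.2013] rot [-1.773e+02  1.000e-01  1.731e+02] F [ 0.3 -1.3  0. ] op 0.0854 q [12.7 17.5 21.2 94.5 -2.5 19.6]
bolt_knob [0.6226 0.1273 0.116 ] 0.74
```

View pics/w2.png

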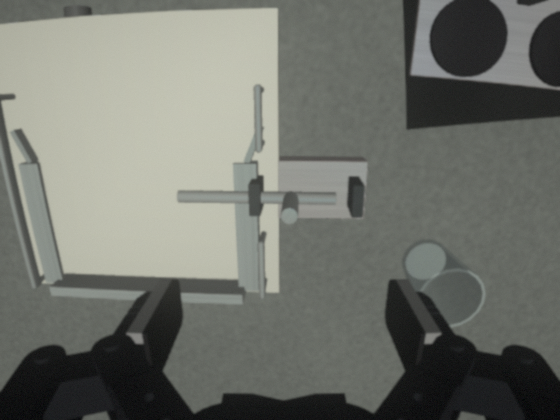

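The knob top is at (291,215). The bolt runs along row 197, from (180,196) to (335,199).

```bash
python3 - <<'E'
from h import *
o=get_obs(); p=camera('wrist'); M=camT(p,o)
print(onz(p,M,[(291,215)],.1135))
B=onz(p,M,[(180,196),(335,199)],.0715); d=B[1]-B[0]; print(B,np.degrees(np.arctan2(-d[0],d[1])))
C=onz(p,M,[(278,9),(279,292)],.05); d=C[0]-C[1]; print(C,np.degrees(np.arctan2(-d[1],-d[0])))
print(fit2d([(-.14,.12),(.1,.12)],C))
E
```

```text
[[0.62203665 0.12846206 0.1135    ]]
[[0.61213152 0.03903534 0.0715    ]
 [0.62742358 0.16145014 0.0715    ]] -7.120503534019995
[[0.48326319 0.13279976 0.05      ]
 [0.7200556  0.1046294  0.05      ]] -6.784390746448918
(array([ 0.60734334, -0.00280782]), np.float64(-6.784390746448918), np.float64(0.0007689047736085139))
```

```bash
python3 -m pendant '[[100,[-1,1,-60],[2.7,-0.3,0.2]],[100,[-1,1,-113],[2.7,-0.3,0.2]],[100,[-1,1,-113],[2.7,-0.3,0.2]],[0,[-1,1,-113],[2.7,-0.3,0.2]],[0,[-1,1,-113],[2.7,-0.3,0.2]],[0,[-1,1,-113],[2.7,-0.3,0.2]],[0,[-1,1,-113],[2.7,-0.3,0.2]],[0,[-1,1,-113],[2.7,-0.3,0.2]],[0,[-1,1,-113],[2.7,-0.3,0.2]]]' 30
```

```text
time: 7.72
ee_pos: [0.6222, 0.1287, 0.0892]
tcp_rot: [179.9, 0.2, 173.4]
wrist_force: [-1.0, 0.4, 6.4]
opening: 0.0108
```

```bash
python3 -m pendant '[[0,[1,10,0],[0,0,0]],[0,[2,20,0],[0,0,0]],[0,[3,26,0],[0,0,0]],[0,[3.3,28,0],[0,0,0]],[0,[3.5,30,0],[0,0,0]],[0,[3.5,30,0],[0,0,0]]]' 30
```

```text
time: 8.48
ee_pos: [0.6255, 0.1565, 0.0892]
tcp_rot: [-179.8, 0.2, 173.4]
wrist_force: [-0.9, -13.7, 4.9]
opening: 0.0104
```

```bash
python3 -m pendant '[[60,[0,0,0],[0,0,0]],[100,[0,0,0],[0,0,0]],[100,[0,0,0],[0,0,0]],[100,[0,0,60],[0,0,0]],[100,[0,0,120],[0,0,0]],[100,[-40,50,140],[0,0,-1]],[100,[-80,100,140],[0,0,-2]],[100,[-120,150,140],[0,0,-3]],[100,[-152,185,140],[0,0,-3]],[100,[-152,185,140],[0,0,-3]],[100,[-152,185,140],[0,0,-3]],[100,[-152,185,140],[0,0,-3]]]'
python3 - <<'E'
from h import *
o=st(); p=camera('wrist'); save(p,'w3')
for l in ['handle_top','plate','keeper']: pp(p,l)
pp(p,'pad0',4)
q=camera('top'); pp(q,'bolt_knob'); pp(q,'jar0',5); save(q,'top1')
E
```

```text
time: 9.98
ee_pos: [0.4743, 0.3408, 0.2291]
tcp_rot: [-179.8, 0.2, 170.3]
wrist_force: [0.7, -0.2, 0.5]
opening: 0.0851
t 9.975 pos [0.4743 0.3408 0.2291] rot [-179.8    0.2  170.3] F [ 0.7 -0.2  0.5] op 0.0851 q [35.8  9.7 15.1 95.4 -0.3 45.5]
handle_top [0.4745 0.3441 0.0502] 0.64
plate [0.4723 0.3419 0.0039] 0.96
keeper [0.4835 0.3951 0.0248] 0.92
pad0 [0.518  0.2875 0.0131] 0.84
pad0 [0.5293 0.3755 0.0153] 0.6
pad0 [0.4308 0.3971 0.013 ] 0.57
bolt_knob [0.6241 0.1564 0.112 ] 0.53
jar0 [ 4.607e-01 -3.852e-01  2.000e-04] 0.88
jar0 [ 0.4789 -0.2886  0.0041] 0.82
jar0 [ 0.5667 -0.2957  0.0043] 0.57
jar0 [0.5143 0.2866 0.013 ] 0.5
```

View pics/w3.png

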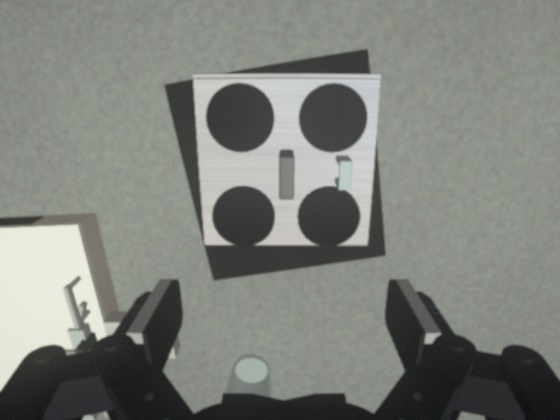

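The plate is square in the view, with pads at (240,117), (333,117), (244,215) and (329,216), and the handle at about (287,175).

```bash
python3 - <<'E'
from h import *
o=get_obs(); p=camera('wrist'); M=camT(p,o)
P=onz(p,M,[(240,117.5),(333,117),(244,215.5),(329,216)],.014)
print(fit2d([(-.051,-.045),(-.051,.045),(.051,-.045),(.051,.045)],P))
print(onz(p,M,[(287,179)],.05))
E
```

```text
(array([0.47041229, 0.34410247]), np.float64(-9.540832599145926), np.float64(0.000804146909126197))
[[0.47203285 0.34406519 0.05      ]]
```

```bash
python3 -m pendant '[[42,[-2,2.5,-50],[-0.2,0,0.2]],[42,[-2,2.5,-100],[-0.2,0,0.2]],[42,[-2,2.5,-140],[-0.2,0,0.2]],[42,[-2,2.5,-170],[-0.2,0,0.2]],[42,[-2,2.5,-190],[-0.2,0,0.2]],[42,[-2,2.5,-208],[-0.2,0,0.2]],[42,[-2,2.5,-208],[-0.2,0,0.2]],[0,[-2,2.5,-208],[-0.2,0,0.2]],[0,[-2,2.5,-208],[-0.2,0,0.2]],[0,[-2,2.5,-208],[-0.2,0,0.2]],[0,[-2,2.5,-208],[-0.2,0,0.2]],[0,[-2,2.5,-208],[-0.2,0,0.2]]]' 90
```

```text
time: 11.92
ee_pos: [0.4723, 0.3443, 0.0225]
tcp_rot: [-179.7, 0.3, 170.5]
wrist_force: [0.3, 0.2, 5.5]
opening: 0.0129
```

```bash
python3 -m pendant '[[0,[0,0,15],[0,0,0]],[0,[0,0,45],[0,0,0]],[0,[0,0,80],[0,0,0]],[0,[-2,-20,110],[0,0,0]],[0,[-3,-50,110],[0,0,0.5]],[0,[-4,-85,110],[0,0,1]],[0,[-5,-120,110],[0,0,1.5]],[0,[-6,-155,110],[0,0,2]],[0,[-7,-190,110],[0,0,2.8]],[0,[-8,-225,110],[0,0,2.8]],[0,[-9,-260,110],[0,0,2.8]],[0,[-10,-290,110],[0,0,2.8]],[0,[-11,-315,110],[0,0,2.8]],[0,[-12,-330,110],[0,0,2.8]],[0,[-12,-330,110],[0,0,2.8]],[0,[-12,-330,110],[0,0,2.8]]]' 90
python3 - <<'E'
from h import *
o=st(); p=camera('wrist'); save(p,'w4')
for l in ['plate','home','track_mouth','bolt_knob']: pp(p,l)
q=camera('scene'); save(q,'s4')
for l in ['plate','handle_top','home','track_mouth','bolt_knob']: pp(q,l)
E
```

```text
time: 13.92
ee_pos: [0.4603, 0.0148, 0.1326]
tcp_rot: [-179.7, 0.3, 173.4]
wrist_force: [-0.9, 0.0, -5.3]
opening: 0.0122
t 13.925 pos [0.4603 0.0148 0.1326] rot [-179.7    0.3  173.4] F [-0.9  0.  -5.3] op 0.0122 q [  2.   -8.4 -13.9  84.3  -0.3   8.7]
plate [0.4602 0.0132 0.1143] 0.87
plate [0.4625 0.0122 0.1148] 0.56
handle_top [0.4618 0.0151 0.1589] 0.78
home [0.6095 0.0014 0.05  ] 0.83
track_mouth [0.5865 0.0018 0.0512] 0.84
bolt_knob [5.854e-01 5.000e-04 5.050e-02] 0.58
```

View pics/w4.png

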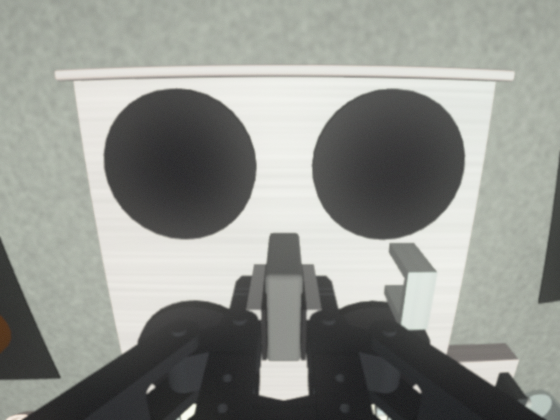

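The plate hangs level and square to the tool. The rim runs along row 75, with pads 0 and 1 at (180,164) and (389,164).

```bash
python3 - <<'E'
from h import *
o=get_obs(); p=camera('wrist'); M=camT(p,o)
P=onz(p,M,[(180,164),(389,164)],.124)
print(fit2d([(-.051,-.045),(-.051,.045)],P))
s=np.radians(-6.7); e=np.array([.6075,-.003])+[-.148*np.cos(s),-.148*np.sin(s)]; print(e)
E
python3 -m pendant '[[0,[0,0,-20],[0,0,0]],[0,[0,0,-40],[0,0,0]],[0,[0,0,-52],[0,0,0]],[0,[0,0,-58],[0,0,0]],[0,[0,0,-60],[0,0,0]],[0,[0,0,-60.5],[0,0,0]],[0,[0,0,-60.5],[0,0,0]]]' 90
```

```text
(array([0.45831075, 0.01460589]), np.float64(-6.568586861466524), np.float64(0.0004914934079930749))
[0.46051074 0.01426727]
time: 15.4
ee_pos: [0.4605, 0.0144, 0.0725]
tcp_rot: [-179.7, 0.3, 173.3]
wrist_force: [1.8, -0.3, -5.2]
opening: 0.0124
```

```bash
python3 -m pendant '[[0,[10,-1.2,-1],[0,0,0]],[0,[20,-2.3,-1],[0,0,0]],[0,[30,-3.5,-1],[0,0,0]],[0,[40,-4.7,-1],[0,0,0]],[0,[50,-5.9,-1],[0,0,0]],[0,[60,-7.0,-1],[0,0,0]],[0,[60,-7.0,-1],[0,0,0]]]' 90
python3 - <<'E'
from h import *
q=camera('scene'); save(q,'s5'); cv2.imwrite('pics/s5c.png',cv2.resize(q['img'][130:340,180:460,::-1],None,fx=2.8,fy=2.8,interpolation=cv2.INTER_CUBIC))
E
```

```text
time: 16.27
ee_pos: [0.5211, 0.0073, 0.0713]
tcp_rot: [-179.7, 0.3, 173.3]
wrist_force: [-0.0, -0.9, -4.7]
opening: 0.0124
```

View pics/s5c.png

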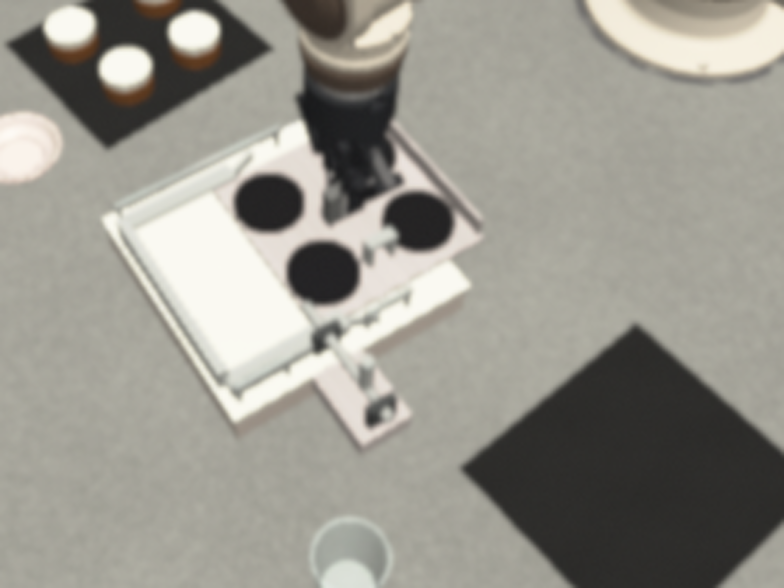

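The plate's leading edge is entering between the rails, aligned, and no force shows. I continue towards home.

```bash
python3 -m pendant '[[0,[10,-1.2,0],[0,0,0]],[0,[20,-2.3,0],[0,0,0]],[0,[30,-3.5,0],[0,0,0]],[0,[40,-4.7,0],[0,0,0]],[0,[50,-5.9,0],[0,0,0]],[0,[60,-7.0,0],[0,0,0]],[0,[70,-8.2,0],[0,0,0]],[0,[76,-8.9,0],[0,0,0]],[0,[80,-9.4,0],[0,0,0]],[0,[80,-9.4,0],[0,0,0]]]' 90
```

```text
time: 17.58
ee_pos: [0.6006, -0.0021, 0.0712]
tcp_rot: [-179.7, 0.3, 173.3]
wrist_force: [0.1, -0.1, -4.4]
opening: 0.0122
```

```bash
python3 -m pendant '[[0,[3,-0.4,0],[0,0,0]],[0,[5,-0.6,0],[0,0,0]],[0,[7,-0.8,0],[0,0,0]],[0,[8,-0.9,0],[0,0,0]],[0,[8,-0.9,0],[0,0,0]]]' 90
```

```text
time: 18.2
ee_pos: [0.6069, -0.0028, 0.071]
tcp_rot: [-179.7, 0.1, 173.3]
wrist_force: [-10.1, 1.7, -0.1]
opening: 0.0125
```

```bash
python3 -m pendant '[[0,[1,-0.1,0],[0,0,0]],[0,[2,-0.2,0],[0,0,0]],[0,[2,-0.2,0],[0,0,0]]]' 90
```

```text
time: 18.58
ee_pos: [0.6069, -0.0028, 0.0711]
tcp_rot: [-179.7, -0.2, 173.3]
wrist_force: [-12.3, 1.3, 2.6]
opening: 0.0125
```

```bash
python3 -m pendant '[[0,[2,-0.2,-0.7],[0,0,0]],[0,[2,-0.2,-0.7],[0,0,0]],[15,[1,-0.1,-0.5],[0,0,0]],[40,[0,0,0],[0,0,0]],[40,[0,0,0],[0,0,0]],[40,[0,0,30],[0,0,0]],[40,[0,0,80],[0,0,0]],[40,[0,0,130],[0,0,0]],[40,[0,0,165],[0,0,0]],[40,[0,0,165],[0,0,0]],[40,[0,0,165],[0,0,0]]]' 90
python3 - <<'E'
from h import *
o=st(); p=camera('wrist'); save(p,'w6')
for l in ['plate','keeper','bolt_knob','home','keeper_place']: pp(p,l)
E
```

```text
time: 19.95
ee_pos: [0.607, -0.0028, 0.2354]
tcp_rot: [-179.7, -0.2, 173.3]
wrist_force: [0.3, -0.0, -0.3]
opening: 0.0339
t 19.95 pos [ 0.607  -0.0028  0.2354] rot [-179.7   -0.2  173.3] F [ 0.3 -0.  -0.3] op 0.0339 q [-0.1 13.4 20.1 96.9 -0.3  6.5]
plate [ 0.6082 -0.002   0.0529] 0.72
keeper [0.617  0.0524 0.0715] 0.66
bolt_knob [0.6287 0.1583 0.1144] 0.81
```

View pics/w6.png

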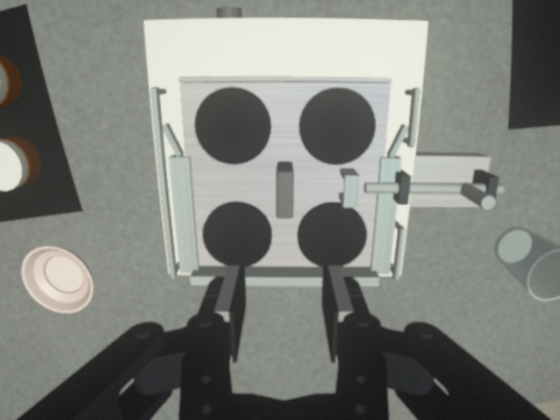

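The plate is home against the back stop, and the bolt is drawn and in line with the keeper (knob at (488,201)). Next I shoot the bolt.

```bash
python3 -m pendant '[[60,[6,50,0],[0,0,0]],[60,[12,100,-10],[0,0,0]],[60,[18,150,-40],[0,0,0]],[60,[18.5,159.5,-90],[0,0,0]],[60,[18.5,159.5,-130],[0,0,0]],[60,[18.5,159.5,-146],[0,0,0]],[60,[18.5,159.5,-146],[0,0,0]],[0,[18.5,159.5,-146],[0,0,0]],[0,[18.5,159.5,-146],[0,0,0]],[0,[18.5,159.5,-146],[0,0,0]],[0,[18.5,159.5,-146],[0,0,0]],[0,[18.5,159.5,-146],[0,0,0]]]' 30
```

```text
time: 21.75
ee_pos: [0.626, 0.1563, 0.0912]
tcp_rot: [-179.7, -0.1, 173.3]
wrist_force: [-0.7, -3.0, 7.2]
opening: 0.0106
```

```bash
python3 -m pendant '[[0,[-1.2,-10,0],[0,0,0]],[0,[-2.3,-20,0],[0,0,0]],[0,[-3.5,-30,0],[0,0,0]],[0,[-4.2,-36,0],[0,0,0]],[0,[-4.6,-39,0],[0,0,0]],[0,[-4.8,-41,0],[0,0,0]],[0,[-4.8,-41,0],[0,0,0]]]' 30
```

```text
time: 22.62
ee_pos: [0.6212, 0.1163, 0.0913]
tcp_rot: [-179.8, -0.1, 173.4]
wrist_force: [-0.5, 6.7, -1.4]
opening: 0.0109
```

```bash
python3 -m pendant '[[0,[-0.2,-2,0],[0,0,0]],[0,[-0.2,-2,0],[0,0,0]],[30,[0,0,0],[0,0,0]],[60,[0,0,0],[0,0,0]],[60,[0,0,0],[0,0,0]],[100,[0,0,50],[0,0,0]],[100,[0,-20,110],[0,0,0]],[100,[-10,-60,140],[0,0,0]],[100,[-20,-110,140],[0,0,0]],[100,[-20,-110,140],[0,0,0]],[100,[-20,-110,140],[0,0,0]],[100,[-20,-110,140],[0,0,0]]]' 30
python3 - <<'E'
from h import *
o=st(); p=camera('wrist'); save(p,'w7')
for l in ['plate','keeper','bolt_knob']: pp(p,l)
q=camera('top'); pp(q,'jar0',5)
q=camera('scene'); pp(q,'jar0',5)
E
```

```text
time: 24.12
ee_pos: [0.6013, 0.0071, 0.2309]
tcp_rot: [-179.8, -0.1, 173.4]
wrist_force: [0.3, 0.6, -0.6]
opening: 0.0854
t 24.125 pos [0.6013 0.0071 0.2309] rot [-1.798e+02 -1.000e-01  1.734e+02] F [ 0.3  0.6 -0.6] op 0.0854 q [ 0.8 12.4 18.3 96.1 -0.2  7.3]
plate [ 0.6081 -0.0037  0.0518] 0.93
keeper [0.6162 0.0494 0.0734] 0.88
bolt_knob [0.6238 0.1176 0.1141] 0.9
jar0 [ 0.4652 -0.4136  0.001 ] 0.95
jar0 [ 0.4781 -0.2868  0.0038] 0.9
jar0 [ 5.636e-01 -2.942e-01  4.000e-04] 0.87
jar0 [ 0.5731 -0.3848 -0.0029] 0.63
jar0 [ 0.4665 -0.4106  0.0033] 0.82
jar0 [ 0.4772 -0.2916  0.0049] 0.77
jar0 [ 0.5705 -0.3823  0.0018] 0.76
jar0 [ 5.641e-01 -2.944e-01  2.000e-04] 0.66
```

View pics/w7.png

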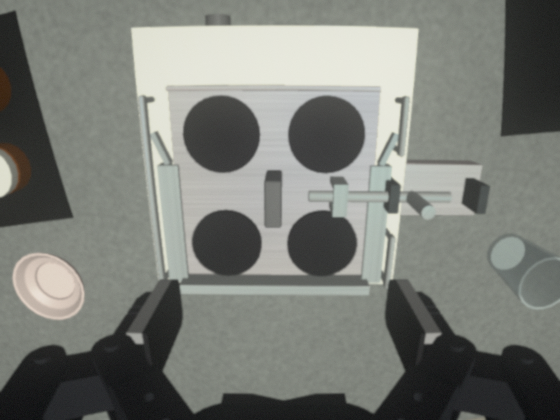

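The bolt is through the keeper, with its knob at (428,211). Pads are at (222,134), (327,135), (227,242) and (322,243). Jar A has been knocked about 3 cm. Next are the jars.

```bash
cat >> h.py <<'E'
def caps(p,o,z=.034):
    M=camT(p,o); im=p['img'].astype(int); m=((im.min(2)>150)&(im.max(2)-im.min(2)<60)).astype(np.uint8)
    m=cv2.morphologyEx(m,cv2.MORPH_OPEN,np.ones((3,3)))
    n,lab,s,c=cv2.connectedComponentsWithStats(m)
    for i in range(1,n):
        if s[i,4]<300: continue
        cs,_=cv2.findContours((lab==i).astype(np.uint8),cv2.RETR_EXTERNAL,cv2.CHAIN_APPROX_NONE)
        W=onz(p,M,cs[0][:,0],z)[:,:2]
        (x,y),r=cv2.minEnclosingCircle((W*1000).astype(np.float32)); b=s[i,:4]
        if 15<r<40: print('cap',np.round([x,y],1),'r',round(r,1),'bbox',b)
E
python3 - <<'E'
from h import *
o=get_obs(); p=camera('wrist'); M=camT(p,o)
P=onz(p,M,[(222,134),(327,135),(227,242),(322,243)],.062)
t,y,e=fit2d([(-.051,-.045),(-.051,.045),(.051,-.045),(.051,.045)],P);print(t,y,e)
c,s=np.cos(np.radians(y)),np.sin(np.radians(y))
for a in [(-.051,-.045),(-.051,.045),(.051,-.045),(.051,.045)]: print(np.round(t+[c*a[0]-s*a[1],s*a[0]+c*a[1]],4))
E
python3 -m pendant '[[100,[-12,-50,20],[0,0,0]],[100,[-24,-100,20],[0,0,0]],[100,[-36,-150,20],[0,0,0]],[100,[-48,-200,20],[0,0,0]],[100,[-60,-250,20],[0,0,0]],[100,[-72,-300,20],[0,0,0]],[100,[-82,-352,20],[0,0,0]],[100,[-82,-352,20],[0,0,0]],[100,[-82,-352,20],[0,0,0]]]'
python3 - <<'E'
from h import *
o=st(); p=camera('wrist'); save(p,'w8'); pp(p,'jar0',5); caps(p,o)
E
```

```text
[ 0.60573551 -0.002778  ] -7.086736892024224 0.0008921343100684082
[ 0.5496 -0.0411]
[0.5607 0.0482]
[ 0.6508 -0.0537]
[0.6619 0.0356]
time: 25.7
ee_pos: [0.5192, -0.3454, 0.2511]
tcp_rot: [-179.8, -0.1, 173.3]
wrist_force: [-1.0, 0.1, -0.6]
opening: 0.0854
t 25.7 pos [ 0.5192 -0.3454  0.2511] rot [-1.798e+02 -1.000e-01  1.733e+02] F [-1.   0.1 -0.6] op 0.0854 q [-33.6  16.1  25.2  99.   -0.2 -26.9]
jar0 [ 0.4758 -0.2859  0.0023] 0.97
jar0 [ 0.5607 -0.2954  0.0041] 0.96
jar0 [ 0.4625 -0.408   0.0058] 0.79
jar0 [ 0.5725 -0.3854  0.004 ] 0.56
cap [ 474.3 -290.3] r 26.5 bbox [308  95  55  54]
cap [ 465.3 -411.9] r 27.2 bbox [184 100  54  54]
cap [ 559.8 -293.8] r 26.6 bbox [313 181  50  48]
cap [ 571.8 -382.9] r 26.6 bbox [231 201  49  47]
```

View pics/w8.png

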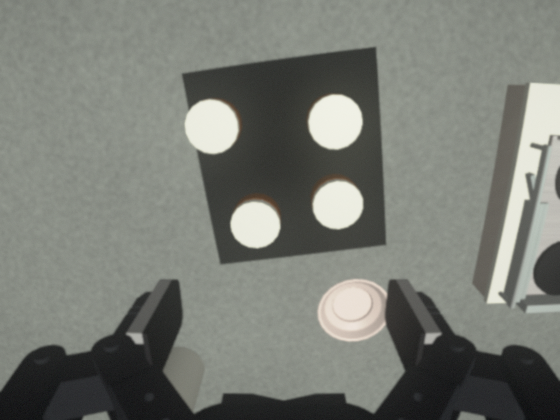

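The picture shows four jars: (212,126), (335,121), (338,204) and (255,224). The cap fits agree with the networks. I pick jar A at (465,-412).

```bash
python3 -m pendant '[[100,[-54,-66.5,-30],[0,0,0]],[100,[-54,-66.5,-80],[0,0,0]],[100,[-54,-66.5,-130],[0,0,0]],[100,[-54,-66.5,-180],[0,0,0]],[100,[-54,-66.5,-220],[0,0,0]],[100,[-54,-66.5,-240],[0,0,0]],[100,[-54,-66.5,-240],[0,0,0]],[0,[-54,-66.5,-240],[0,0,0]],[0,[-54,-66.5,-240],[0,0,0]],[0,[-54,-66.5,-240],[0,0,0]],[0,[-54,-66.5,-240],[0,0,0]],[0,[-54,-66.5,-240],[0,0,0]]]' 40
```

```text
time: 27.3
ee_pos: [0.4666, -0.4117, 0.0137]
tcp_rot: [-179.7, 0.1, 173.4]
wrist_force: [-0.8, 0.3, 5.1]
opening: 0.0527
```

```bash
python3 -m pendant '[[0,[0,0,30],[0,0,0]],[0,[0,0,75],[0,0,0]],[0,[0,0,115],[0,0,0]],[0,[15,30,120],[0,0,0]],[0,[38,75,120],[0,0,0]],[0,[62,120,120],[0,0,0]],[0,[85,165,120],[0,0,0]],[0,[108,210,120],[0,0,0]],[0,[132,255,120],[0,0,0]],[0,[155,300,120],[0,0,0]],[0,[175,338,120],[0,0,0]],[0,[185.5,358,115],[0,0,0]],[0,[185.5,358,100],[0,0,0]],[0,[185.5,358,80],[0,0,0]],[0,[185.5,358,68],[0,0,0]],[0,[185.5,358,64],[0,0,0]],[0,[185.5,358,64],[0,0,0]]]' 40
```

```text
time: 29.42
ee_pos: [0.652, -0.0543, 0.0779]
tcp_rot: [-179.7, 0.1, 173.4]
wrist_force: [0.5, 0.0, 0.0]
opening: 0.0528
```

```bash
python3 -m pendant '[[0,[0,0,-2],[0,0,0]],[0,[0,0,-3],[0,0,0]],[0,[0,0,-3],[0,0,0]]]' 40
python3 -m pendant '[[68,[0,0,0],[0,0,0]],[75,[0,0,0],[0,0,0]],[80,[0,0,0],[0,0,0]],[80,[0,0,0],[0,0,0]],[80,[0,0,30],[0,0,0]],[80,[0,0,80],[0,0,0]],[80,[-15,10,130],[0,0,0]],[80,[-30,50,160],[0,0,0]],[80,[-50,50,160],[0,0,0]],[80,[-50,50,160],[0,0,0]]]'
python3 - <<'E'
from h import *
o=st(); p=camera('wrist'); save(p,'w9'); caps(p,o,.094); M=camT(p,o)
for d in regions_of(p,'pad0')[:4]:
    y,x=np.nonzero(d['region']); print(round(d['confidence'],2),x.mean(),y.mean(),onz(p,M,[(x.mean(),y.mean())],.062)[0][:2])
q=camera('top'); pp(q,'jar0',5)
E
```

```text
time: 29.8
ee_pos: [0.652, -0.0542, 0.0751]
tcp_rot: [-179.7, 0.1, 173.4]
wrist_force: [-0.5, 0.2, -1.5]
opening: 0.0526
time: 31.05
ee_pos: [0.6015, -0.0039, 0.236]
tcp_rot: [-179.7, 0.2, 173.4]
wrist_force: [0.1, 0.7, -0.0]
opening: 0.0683
t 31.05 pos [ 0.6015 -0.0039  0.236 ] rot [-179.7    0.2  173.4] F [ 0.1  0.7 -0. ] op 0.0683 q [-0.2 12.2 18.7 96.3 -0.3  6.3]
cap [ 552.6 -240.9] r 21.4 bbox [  0 145  24  49]
cap [ 664.1 -223.6] r 35.8 bbox [ 24 248  72  67]
0.73 290.0153560945466 165.02206086822184 [0.5859808  0.00272453]
jar0 [ 0.4789 -0.287   0.0019] 0.75
jar0 [ 0.5655 -0.2945  0.0032] 0.65
jar0 [ 5.739e-01 -3.846e-01  3.000e-04] 0.6
```

View pics/w9.png

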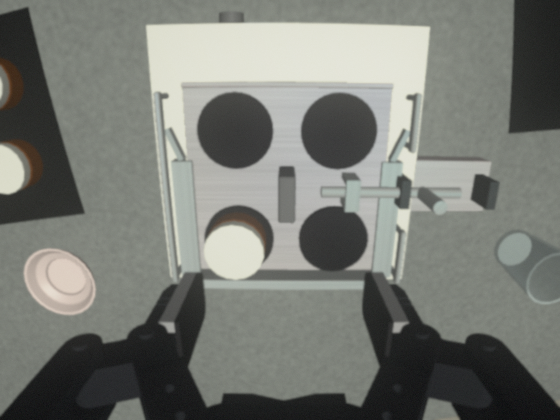

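Jar A stands on pad 2, cap centre at about (234,250). The free pads are at (235,130), (340,131) and (333,238).

```bash
cat >> h.py <<'E'
PADS=np.array([(-.051,-.045),(-.051,.045),(.051,-.045),(.051,.045)])
def padcheck(p,o,idx,px,cap,k):
    M=camT(p,o); P=onz(p,M,px,.062)
    if len(idx)>1: t,y,e=fit2d(PADS[idx],P)
    c,s=np.cos(np.radians(y)),np.sin(np.radians(y)); R=np.array([[c,-s],[s,c]])
    J=onz(p,M,[cap],.094)[0,:2]; print('plate',t,y,e,'pad',t+R@PADS[k],'jar',J,'off mm',(J-t-R@PADS[k])*1000)
E
python3 - <<'E'
from h import *
o=get_obs(); p=camera('wrist')
padcheck(p,o,[0,1,3],[(235,130),(340,131),(333,238)],(234,250),2)
g=cv2.cvtColor(p['img'],cv2.COLOR_RGB2GRAY); print(cv2.HoughCircles(g[190:300,170:300],cv2.HOUGH_GRADIENT,1.2,30,param1=80,param2=20,minRadius=22,maxRadius=45))
E
```

```text
plate [ 0.60561451 -0.00322268] -7.047898942771257 0.0014841223462938825 pad [ 0.6507077  -0.05414031] jar [ 0.64746174 -0.05361134] off mm [-3.24595332  0.52897269]
[[[67.8 52.2 36.4]]]
```

```bash
cat >> h.py <<'E'
def capseg(p,o,roi,z=.094,thr=None):
    x0,x1,y0,y1=roi; im=p['img'][y0:y1,x0:x1].astype(float)
    g=im.min(2); m=(g>(thr or 215)).astype(np.uint8); n,lab,s,c=cv2.connectedComponentsWithStats(m)
    i=1+np.argmax(s[1:,4]); cs,_=cv2.findContours((lab==i).astype(np.uint8),cv2.RETR_EXTERNAL,cv2.CHAIN_APPROX_NONE)
    W=onz(p,camT(p,o),cs[0][:,0]+[x0,y0],z)[:,:2]*1000
    e=cv2.fitEllipse(cs[0]); print('ell',e[0][0]+x0,e[0][1]+y0,e[1]); print('circ',cv2.minEnclosingCircle(W.astype(np.float32)))
    return s[i]
E
python3 - <<'E'
from h import *
o=get_obs(); p=camera('wrist'); im=p['img']
print(im[250,195:275:5].min(1), im[205:285:5,234].min(1))
for t in (205,215,225): 
    try: print(capseg(p,o,(185,285,205,282),thr=t))
    except Exception as e: print(e)
E
```

```text
[169 163 205 210 210 210 210 209 209 210 211 211 209 211  88  67] [149  66  61  78 156 211 211 212 210 210 210 211 209 208 209 176]
ell 233.95937728881836 252.24430465698242 (49.79018783569336, 56.622798919677734)
circ ((650.53955078125, -54.104522705078125), 25.0329647064209)
[  21   22   57   51 2289]
attempt to get argmax of an empty sequence
attempt to get argmax of an empty sequence
```

The segmented cap circle is centred at (650.5, -54.1), within 1 mm of pad 2's centre. The next jar is D at (572,-383).

```bash
python3 -m pendant '[[82,[-4,-55,0],[0,0,0]],[82,[-8,-110,0],[0,0,0]],[82,[-12,-165,0],[0,0,0]],[82,[-16,-220,0],[0,0,0]],[82,[-20,-275,0],[0,0,0]],[82,[-25,-330,0],[0,0,0]],[82,[-29.5,-379,-20],[0,0,0]],[82,[-29.5,-379,-60],[0,0,0]],[82,[-29.5,-379,-110],[0,0,0]],[82,[-29.5,-379,-160],[0,0,0]],[82,[-29.5,-379,-200],[0,0,0]],[82,[-29.5,-379,-225],[0,0,0]],[82,[-29.5,-379,-225],[0,0,0]],[0,[-29.5,-379,-225],[0,0,0]],[0,[-29.5,-379,-225],[0,0,0]],[0,[-29.5,-379,-225],[0,0,0]],[0,[-29.5,-379,-225],[0,0,0]],[0,[-29.5,-379,-225],[0,0,0]]]' 40
```

```text
time: 33.6
ee_pos: [0.5735, -0.3841, 0.0107]
tcp_rot: [-179.7, 0.2, 173.4]
wrist_force: [-1.0, -0.3, 6.2]
opening: 0.0526
```

```bash
python3 -m pendant '[[0,[0,0,30],[0,0,0]],[0,[0,0,75],[0,0,0]],[0,[0,0,115],[0,0,0]],[0,[8,35,125],[0,0,0]],[0,[17,80,125],[0,0,0]],[0,[27,125,125],[0,0,0]],[0,[37,170,125],[0,0,0]],[0,[47,215,125],[0,0,0]],[0,[57,260,125],[0,0,0]],[0,[66,305,125],[0,0,0]],[0,[75,350,125],[0,0,0]],[0,[84,390,125],[0,0,0]],[0,[89,412,125],[0,0,0]],[0,[90,419.5,115],[0,0,0]],[0,[90,419.5,100],[0,0,0]],[0,[90,419.5,80],[0,0,0]],[0,[90,419.5,67],[0,0,0]],[0,[90,419.5,63],[0,0,0]],[0,[90,419.5,61],[0,0,0]],[0,[90,419.5,61],[0,0,0]]]' 40
```

```text
time: 36.1
ee_pos: [0.6638, 0.0353, 0.0723]
tcp_rot: [-179.7, 0.2, 173.4]
wrist_force: [-0.1, 0.0, -0.8]
opening: 0.0529
```

Release, rise, and check both placed jars in the same view.

```bash
python3 -m pendant '[[68,[0,0,-0.5],[0,0,0]],[75,[0,0,-0.5],[0,0,0]],[80,[0,0,-0.5],[0,0,0]],[80,[0,0,0],[0,0,0]],[80,[0,0,30],[0,0,0]],[80,[0,0,80],[0,0,0]],[80,[-30,-15,130],[0,0,0]],[80,[-72,-39,165],[0,0,0]],[80,[-72,-39,165],[0,0,0]],[80,[-72,-39,165],[0,0,0]]]'
python3 - <<'E'
from h import *
o=st(); p=camera('wrist'); save(p,'w10')
K=np.array([[p['fx'],0,p['cx']],[0,p['fy'],p['cy']],[0,0,1.]]); W=np.linalg.inv(camT(p,o))
pad=np.array([[.6508,-.0537,.094],[.6619,.0356,.094]])
u=cv2.projectPoints(pad,W[:3,:3],W[:3,3],K,np.array([p['k1'],0,0,0.]))[0][:,0]; print(u)
for x,y in u.astype(int): print(capseg(p,o,(x-40,x+40,y-40,y+40),thr=203))
q=camera('top'); pp(q,'jar0',5)
q=camera('scene'); pp(q,'jar0',5)
E
```

```text
time: 37.35
ee_pos: [0.592, -0.0037, 0.237]
tcp_rot: [-179.7, 0.2, 173.3]
wrist_force: [0.0, -0.0, -1.2]
opening: 0.0685
t 37.35 pos [ 0.592  -0.0037  0.237 ] rot [-179.7    0.2  173.3] F [ 0.  -0.  -1.2] op 0.0685 q [-0.2 10.8 17.2 96.2 -0.4  6.5]
[[235.99119589 262.32850194]
 [338.12592652 263.25325042]]Traceback (most recent call last):
  File "<stdin>", line 6, in <module>
  File "h.py", line 45, in capseg
    i=1+np.argmax(s[1:,4]); cs,_=cv2.findContours((lab==i).astype(np.uint8),cv2.RETR_EXTERNAL,cv2.CHAIN_APPROX_NONE)
        ~~~~~~~~~^^^^^^^^^
    return _wrapfunc(a, 'argmax', axis=axis, out=out, **kwds)
    return bound(*args, **kwds)
ValueError: attempt to get argmax of an empty sequence
```

```bash
python3 - <<'E'
from h import *
q=camera('top'); pp(q,'jar0',5)
q=camera('scene'); pp(q,'jar0',5)
o=get_obs(); p=camera('wrist'); m=p['img'][262,205:370:5].min(1); print(m)
for x,y in [(236,262),(338,263)]:
    t=int(p['img'][y,x].min())-8; print(t,capseg(p,o,(x-40,x+40,y-40,y+40),thr=t))
E
```

```text
jar0 [ 0.5629 -0.294   0.0057] 0.95
jar0 [ 0.4762 -0.2866  0.0053] 0.75
jar0 [ 0.654  -0.0546  0.0632] 0.81
jar0 [ 4.769e-01 -2.900e-01  3.000e-04] 0.7
jar0 [0.6145 0.0522 0.0706] 0.69
jar0 [0.6621 0.035  0.0623] 0.61
jar0 [ 5.621e-01 -2.913e-01  5.000e-04] 0.52
[180 198 198 198 198 198 198 198 196 200 199 199 114  84 164 166 164 167
 168 164  60 194 199 200 199 197 199 200 200 200 200 199 198]
ell 234.80309677124023 262.2288627624512 (48.99448013305664, 55.852378845214844)
circ ((650.4906005859375, -54.124629974365234), 25.087966918945312)
191 [  11   15   57   52 2222]
ell 337.7845268249512 264.4332389831543 (48.811920166015625, 56.066410064697266)
circ ((662.937744140625, 35.54256057739258), 25.1995849609375)
192 [  12   17   57   51 2220]
```

View pics/w10.png

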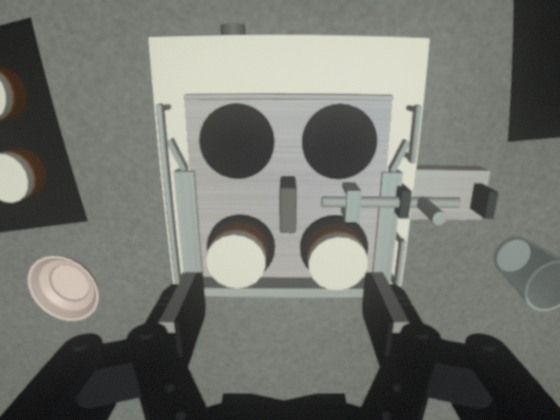

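Jars A and D stand on pads 2 and 3, caps at (236,262) and (338,263), each within about 1 mm of its pad centre. The next jar is C at (560,-294).

```bash
python3 -m pendant '[[85,[-6,-55,0],[0,0,0]],[85,[-12,-110,0],[0,0,0]],[85,[-18,-165,0],[0,0,0]],[85,[-24,-220,0],[0,0,0]],[85,[-29,-270,0],[0,0,0]],[85,[-31.5,-290,-20],[0,0,0]],[85,[-31.5,-290,-60],[0,0,0]],[85,[-31.5,-290,-110],[0,0,0]],[85,[-31.5,-290,-160],[0,0,0]],[85,[-31.5,-290,-200],[0,0,0]],[85,[-31.5,-290,-226],[0,0,0]],[85,[-31.5,-290,-226],[0,0,0]],[0,[-31.5,-290,-226],[0,0,0]],[0,[-31.5,-290,-226],[0,0,0]],[0,[-31.5,-290,-226],[0,0,0]],[0,[-31.5,-290,-226],[0,0,0]],[0,[-31.5,-290,-226],[0,0,0]]]' 40
```

```text
time: 39.78
ee_pos: [0.5612, -0.2936, 0.0114]
tcp_rot: [-179.6, 0.3, 173.4]
wrist_force: [0.0, 0.7, 5.7]
opening: 0.0528
```

```bash
python3 -m pendant '[[0,[0,0,30],[0,0,0]],[0,[0,0,75],[0,0,0]],[0,[0,0,115],[0,0,0]],[0,[0,35,125],[0,0,0]],[0,[0,80,125],[0,0,0]],[0,[0,125,125],[0,0,0]],[0,[0,170,125],[0,0,0]],[0,[0,215,125],[0,0,0]],[0,[0,260,125],[0,0,0]],[0,[0.5,300,125],[0,0,0]],[0,[1,330,125],[0,0,0]],[0,[1,342,118],[0,0,0]],[0,[1,342,100],[0,0,0]],[0,[1,342,80],[0,0,0]],[0,[1,342,67],[0,0,0]],[0,[1,342,63],[0,0,0]],[0,[1,342,61],[0,0,0]],[0,[1,342,61],[0,0,0]]]' 40
python3 -m pendant '[[68,[0,0,-0.5],[0,0,0]],[75,[0,0,-0.5],[0,0,0]],[80,[0,0,-0.5],[0,0,0]],[80,[0,0,0],[0,0,0]],[80,[0,0,30],[0,0,0]],[80,[0,0,80],[0,0,0]],[80,[10,-25,130],[0,0,0]],[80,[20,-50,165],[0,0,0]],[80,[20,-50,165],[0,0,0]],[80,[20,-50,165],[0,0,0]]]'
python3 - <<'E'
from h import *
o=st(); p=camera('wrist'); save(p,'w11')
K=np.array([[p['fx'],0,p['cx']],[0,p['fy'],p['cy']],[0,0,1.]]); W=np.linalg.inv(camT(p,o))
pad=np.array([[.6508,-.0537,.094],[.6619,.0356,.094],[.5607,.0482,.094]])
u=cv2.projectPoints(pad,W[:3,:3],W[:3,3],K,np.array([p['k1'],0,0,0.]))[0][:,0]; print(u)
for x,y in u.astype(int):
    t=int(p['img'][y,x].min())-8; print(t,capseg(p,o,(x-40,x+40,y-40,y+40),thr=t))
q=camera('top'); pp(q,'jar0',5)
q=camera('scene'); pp(q,'jar0',5)
E
```

```text
time: 42.02
ee_pos: [0.5624, 0.0483, 0.0729]
tcp_rot: [-179.6, 0.3, 173.4]
wrist_force: [-1.0, -0.1, -1.7]
opening: 0.0527
time: 43.28
ee_pos: [0.5822, -0.0016, 0.237]
tcp_rot: [-179.6, 0.2, 173.4]
wrist_force: [0.6, 0.6, -0.9]
opening: 0.0685
t 43.275 pos [ 0.5822 -0.0016  0.237 ] rot [-179.6    0.2  173.4] F [ 0.6  0.6 -0.9] op 0.0685 q [ 0.   9.4 15.6 96.  -0.4  6.7]
[[235.51230556 272.27450447]
 [336.550035   273.25917738]
 [343.8490178  160.03511783]]
ell 234.84104919433594 271.21588134765625 (47.98957443237305, 55.181514739990234)
circ ((650.5909423828125, -54.244632720947266), 25.12199592590332)
178 [  12   15   56   50 2151]
ell 336.1963882446289 273.2991142272949 (47.80723190307617, 54.71644973754883)
circ ((662.859130859375, 35.50404357910156), 25.137487411499023)
179 [  13   16   56   50 2125]
ell 344.1704521179199 160.4301414489746 (59.83543014526367, 62.217994689941406)
circ ((561.6408081054688, 48.58329391479492), 25.24762535095215)
186 [  10   10   63   62 3009]
jar0 [ 0.4781 -0.2869  0.0016] 0.83
jar0 [ 0.6547 -0.0542  0.0649] 0.78
jar0 [0.6589 0.0357 0.061 ] 0.78
jar0 [0.5629 0.0465 0.0606] 0.68
```

Jar C is within 1 mm of pad 1's centre. The last jar is B at (474,-290).

```bash
python3 -m pendant '[[90,[-20,-50,0],[0,0,0]],[90,[-40,-100,0],[0,0,0]],[90,[-60,-150,0],[0,0,0]],[90,[-80,-200,0],[0,0,0]],[90,[-95,-250,0],[0,0,0]],[90,[-107,-288.5,-10],[0,0,0]],[90,[-107,-288.5,-60],[0,0,0]],[90,[-107,-288.5,-110],[0,0,0]],[90,[-107,-288.5,-160],[0,0,0]],[90,[-107,-288.5,-200],[0,0,0]],[90,[-107,-288.5,-226],[0,0,0]],[90,[-107,-288.5,-226],[0,0,0]],[0,[-107,-288.5,-226],[0,0,0]],[0,[-107,-288.5,-226],[0,0,0]],[0,[-107,-288.5,-226],[0,0,0]],[0,[-107,-288.5,-226],[0,0,0]],[0,[-107,-288.5,-226],[0,0,0]]]' 40
```

```text
time: 45.65
ee_pos: [0.476, -0.2903, 0.0129]
tcp_rot: [-179.6, 0.4, 173.4]
wrist_force: [-0.0, 0.8, 6.3]
opening: 0.0525
```

```bash
python3 -m pendant '[[0,[0,0,30],[0,0,0]],[0,[0,0,75],[0,0,0]],[0,[0,0,115],[0,0,0]],[0,[10,35,125],[0,0,0]],[0,[23,75,125],[0,0,0]],[0,[36,115,125],[0,0,0]],[0,[48,155,125],[0,0,0]],[0,[60,195,125],[0,0,0]],[0,[70,232,125],[0,0,0]],[0,[75,249,118],[0,0,0]],[0,[75,249,100],[0,0,0]],[0,[75,249,80],[0,0,0]],[0,[75,249,67],[0,0,0]],[0,[75,249,63],[0,0,0]],[0,[75,249,61],[0,0,0]],[0,[75,249,61],[0,0,0]]]' 40
python3 -m pendant '[[68,[0,0,-0.5],[0,0,0]],[75,[0,0,-0.5],[0,0,0]],[80,[0,0,-0.5],[0,0,0]],[80,[0,0,0],[0,0,0]],[80,[0,0,30],[0,0,0]],[80,[0,0,80],[0,0,0]],[80,[10,20,130],[0,0,0]],[80,[30,40,165],[0,0,0]],[80,[30,40,165],[0,0,0]],[80,[30,40,165],[0,0,0]]]'
python3 - <<'E'
from h import *
o=st(); p=camera('wrist'); save(p,'w12')
K=np.array([[p['fx'],0,p['cx']],[0,p['fy'],p['cy']],[0,0,1.]]); W=np.linalg.inv(camT(p,o))
pad=np.array([[.6508,-.0537,.094],[.6619,.0356,.094],[.5607,.0482,.094],[.5496,-.0411,.094]])
u=cv2.projectPoints(pad,W[:3,:3],W[:3,3],K,np.array([p['k1'],0,0,0.]))[0][:,0]
for x,y in u.astype(int):
    t=int(p['img'][y,x].min())-8; capseg(p,o,(x-40,x+40,y-40,y+40),thr=t)
for l in ['plate','keeper','bolt_knob']: pp(p,l)
q=camera('top'); pp(q,'jar0',5)
for l in ['beaker','dish']: pp(q,l)
E
```

```text
time: 47.65
ee_pos: [0.5513, -0.0414, 0.0743]
tcp_rot: [-179.6, 0.4, 173.4]
wrist_force: [0.0, 0.5, -1.0]
opening: 0.0524
time: 48.9
ee_pos: [0.581, -0.0015, 0.2385]
tcp_rot: [-179.6, 0.3, 173.4]
wrist_force: [-0.4, -0.3, -1.1]
opening: 0.0685
t 48.9 pos [ 0.581  -0.0015  0.2385] rot [-179.6    0.3  173.4] F [-0.4 -0.3 -1.1] op 0.0685 q [ 0.1  9.2 15.5 96.  -0.5  6.7]
ell 235.33039474487305 271.0992622375488 (47.168399810791016, 54.79451370239258)
circ ((650.798583984375, -54.27802276611328), 25.008832931518555)
ell 336.16307830810547 273.43255615234375 (47.825721740722656, 54.7236328125)
circ ((662.888671875, 35.509185791015625), 25.20777130126953)
ell 344.1688919067383 161.31962966918945 (59.73014831542969, 62.08529281616211)
circ ((561.7855834960938, 48.58549499511719), 25.3966064453125)
ell 231.38919067382812 159.69750213623047 (60.079833984375, 62.081199645996094)
circ ((550.1397705078125, -41.52264404296875), 25.395936965942383)
plate [ 0.6078 -0.0026  0.0524] 0.75
keeper [0.6156 0.0544 0.0717] 0.93
beaker [7.256e-01 2.493e-01 3.000e-04] 0.69
dish [ 7.01e-01 -2.82e-01 -3.00e-04] 0.75
```

View pics/w12.png

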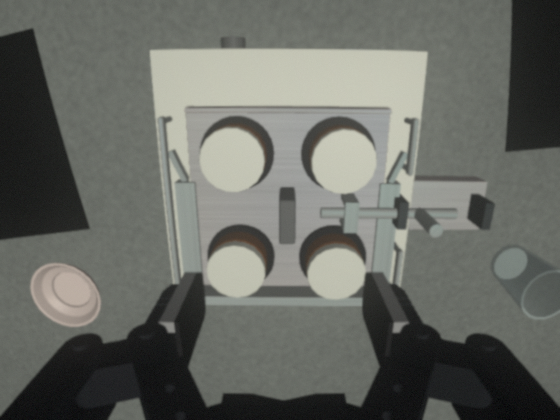

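All four caps sit on their pads, at (233,158), (344,161), (237,268) and (336,273). The bolt passes through the keeper, and the dish and beaker have not moved. I check the knob once more, then hand in.

```bash
python3 - <<'E'
from h import *
o=get_obs(); p=camera('wrist'); M=camT(p,o)
k=onz(p,M,[(433,229)],.1135)[0]; s=np.radians(-6.7); d=k[:2]-[.607,-.003]
print(k,'knob in shaker frame',d@[np.cos(s),np.sin(s)],d@[-np.sin(s),np.cos(s)])
print(job_done())
E
```

```text
[0.62002554 0.11422389 0.1135    ] knob in shaker frame -0.0007400187665746086 0.11794302907331283
the job is handed in; nothing more can be done
None
```

The shaker is set up and I handed the job in at about 49 s of the 200 s allowed; the hand-in reports no verdict.

- **Bolt:** I drew it back until it hit its stop, reading about 14 N. After the plate was in, I shot it 40 mm until it stopped again at about 7 N. The last picture shows it through the keeper, with the knob at y ≈ 118 mm in the shaker's frame (120 expected, within measurement error).
- **Plate:** I slid it in from the open end until it stopped against the back stop at about 12 N. It did not move when pushed further, and the last reading puts it at (0.608, -0.003), where home should be.
- **Jars:** There were four. Jar A had been knocked about 3 cm during the bolt and plate work, so I measured them all again before picking. Each now stands upright on its own pad, with its cap within about 1.5 mm of the pad centre; up to 6 mm keeps it inside the edge.
- **Beaker and dish:** Both are where they started.

**Checks that disagreed or failed:**
- My first reading by eye put jar A 3 mm off its pad centre. Fitting the cap's outline showed less than 1 mm.
- In the last look the networks did not report the bolt knob, and found no jars in the top view. I relied on the close wrist picture for those.

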